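# Clamp a trial lens in the bench lens checker and hold it for the reading

### The job

Check the trial lens that lies in the bench lens checker: first slide its carriage by the upright knob fully home under the bridge, leaving the plunger alone until then. Then press the spring plunger on the bridge down until the top of its cap is level with the tops of the two index posts beside it (15 mm down, never right to the bottom), and keep it there with the gripper: finish while still holding it down. Leave the other things on the worktop where they are.

Things in the scene. Friction and masses are not known exactly. Their poses are not given: they have to be found in the camera images.
- checker: the bench lens checker, a fixed white device 232 x 94 mm. Origin: on the worktop level (z = 0) straight below the plunger's axis. +x: the way the carriage slides home, +z up. A base plate and two low aluminium guide rails (tops 30 mm high, at y = +-40 mm) run from x = -182 to +50 mm; the bridge spans them from x = -25 to +29 mm, 94 mm wide, underside 50 mm and deck top 62 mm high. On the deck at (0, +-40 mm) stand two round steel index posts, 9 mm thick, tops 100 mm high.
- carriage (a joint): travel of the carriage, m: 0 is fully pulled out to the front, 0.060 is fully home against its stop under the bridge; sliding friction about 1.5 N, no spring, stays where it is left. It starts at 0
- carriage_knob (a point): centre of the flat top of the carriage's knob, an upright black round post 14 mm thick (22 mm at its foot), free between 33 and 72 mm above the worktop. It moves with the carriage, along the checker's x: at x = -145 mm in the checker's frame when the carriage is out, -85 mm when home. Its x axis is the checker's x
- plunger (a joint): travel of the plunger, m: 0 is up (rest), grows downward to the stop at 0.024; wanted 0.015. The spring drives it back up when let go: about 3 N at the start plus 0.25 N per mm; the pad below meets the home lens at about 10 mm travel and adds about 0.6 N per mm from there: about 10 N in all at 15 mm
- plunger_cap (a point): centre of the flat top of the plunger's black round cap, 32 mm across and 12 mm thick, at the checker's x = y = 0; 115 mm above the worktop at rest, 100 mm (level with the index posts) when pressed as wanted. It is pressed straight down
- lens_pad (a joint): how far the sprung rubber pad under the bridge (36 mm across, on the plunger's lower end) is pushed up against its spring, m: 0 while free, about 0.005 when the plunger clamps the lens as wanted
- lens: the trial lens, a black ring 39 mm across and 6 mm thick with a short handle, lying loose in the carriage's shallow nest, handle towards the knob. Origin: on its underside, on the long middle line, 7.5 mm from the ring's centre towards the handle; its +y points from the handle to the ring
- dropper: bystander: small white eye-drop bottle with a pointed cap, 25 mm across, 88 mm high, standing loose beside the checker; origin at its underside
- lens_pot: bystander: black round screw pot, 66 mm across, 33 mm high, loose; origin at its underside
- lens_case: bystander: contact lens case with two round caps, 36 x 72 x 18 mm, loose; origin at its underside
- tray: bystander: small empty steel tray, 91 x 126 x 16 mm, loose; origin at its underside
Not all that is in view belongs to the job. Leave any green, orange or turquoise look-alike of the lens alone.

How it is judged:
By the outcome, as a careful person would: the job done as asked, in the order asked, and still so for the second after the job is handed in, while the arm keeps its last pose, push and grip.
It also fails if it takes over 45 s, if anything falls off the work surface, if the arm or the gripper's body presses on something with over 40 N, if the wrist force passes 120 N, or if a joint passes its speed limit or range.

### The arm

A 6-joint arm with a two-finger parallel gripper is mounted at the origin on a cart in front of the work surface, level with it; the furniture and walls round the work are solid. World frame = base frame: x ahead of the robot, y to its left, z up, the work surface at z = 0. Lengths are in mm, angles in rad, forces in N, time in s.
With the tool pointing down it reaches from about 300 to 775 mm from the base axis. Payload 14.6 kg.
Tool frame: the origin (TCP) lies between the finger pads; the fingertips stand 22 mm ahead of it and the grasp point (between the pads) lies 3 mm ahead of it (manip.tcp_to_tips is the distance from the TCP to the fingertips, in mm); y points along the fingers, z is the direction in which the jaws open and shut, and the axes are right-handed (so a half turn about y gives the same grasp; the last joint's range is limited). The gripper opens to 94 mm and grips with 3 to 60 N. Pads are 16 mm wide; open, the fingers measure 119 mm over their backs; the gripper's body (75 mm by 177 mm) begins 78 mm behind the grasp point.
Start: joints at [-1.207, 0.3, 1.521, -0, 1.321, -0.067], TCP at [229.671, -499.741, 227.446] pointing down, gripper open.
Joint ranges: [-3.03, 3.03], [-0.79, 2.21], [0.23, 2.52], [-1.04, 4.18], [0, 3.07], [-2.55, 2.55]. Speed limits (rad/s): [2.22, 2.22, 2.57, 3.14, 3.14, 3.14].

### API

Orientations are given as [roll, pitch, yaw] about the fixed x, y, z axes, in that order (R = Rz(yaw) Ry(pitch) Rx(roll)).
In Python, from cell import manip gives the robot as it stands.
- The arm moves only by the shell command python3 -m jog 'ROWS' [OPENING] [FORCE]. ROWS is JSON, one flat list of numbers, 6 for each row, row after row: the shift along the tool's x, y, z in mm, then the turn, a rotation vector about the tool's x, y, z in degrees. A call has 1 to 10 rows; each row is the pose to reach, as a shift and turn from the pose commanded when the call began, along the tool's axes at that moment; what a row does not reach only later rows make up. A row lasts 1/12 s, in which the tool goes at most 41.7 mm and 7.16 degrees, less where a joint would pass 70% of its speed; a pose out of reach is approached as far as the arm can. A call with a gripper value outside its range is refused whole. OPENING is the finger opening in mm, from 0 to 94, set as the call begins (- or left out, the last holds). The fingers move at their own pace and stop on an object; FORCE is the grip in N (left out, the last holds). Time passes only in rows, so rows that repeat a pose let the fingers close. It gives the time, the measured TCP pose, the force and the opening at its end, in the units of the state.
- manip.read_state(): the state, without advancing time (a new reading comes with each control period).
- manip.camera(name): name is "scene" or "top" or "wrist"; returns a dict with "img" (420x560x3 uint8, red, green, blue), "intrinsics" (3x3 intrinsics, pixels), "origin" and "orientation" of the camera in the world. Camera axes: x right, y down, z forward; pixel columns grow to the right and rows downward; lengths in mm; the calibration is good to about 2 mm. A picture is of the moment at which its call begins. There is no depth.
- manip.sign_off(): hands the job in, once; it reports no verdict.
Trained networks look in a picture, given as the dict that the camera call returned (one of the last four; its "shot" number tells which), for a name from the list of things; names that differ only in an ending like _2 or _b are one class to them, and where a whole thing is asked for, a point or a joint stands for the part that bears it (a point fixed in the world has none). Each returns a list of dicts, best first, with "score" (0 to 1); they miss things now and then, are a little off and sometimes report something else, mostly with a low value. They report only what shows in the picture. A call takes as long as a camera call. They do not tell look-alikes from the thing itself.
- manip.masks_of(thing, picture): "pixels" (420x560 bool, what is visible of it) and "xy" ([column, row] in pixels, amid what is visible of it).
- manip.tip_of(thing, picture): "xy" ([column, row] in pixels: a listed point, or the origin of a listed thing).
The state is a dict: "clock": time; "joints": joint angles; "qd": joint speeds; "effort": joint torques, N m; "eef_pos": TCP position; "eef_rot": TCP orientation; "wrist_force": force on the tool from outside, world axes, zero at the start; "moment": the same for the moment, N m; "finger_gap": finger opening in mm.
Only numpy, scipy, OpenCV 4.12 (cv2) and the standard library are available. Lean on these libraries where they do the work, as an engineer would, in place of code of your own. Each camera call takes 0.05 s, during which the arm holds its last target.

## Working session

There is one attempt and no reset: what is moved stays moved. The work goes in short steps, Python scripts to look and compute and a shell command to move; the robot and the scene stay as the last step left them, time stands still between calls to the robot, and variables do not carry over. Pictures are saved under pics/ and viewed, and the job is handed in when it is done.

```bash
mkdir -p pics; ls; cat > h.py <<'E'
from cell import manip
import numpy as np, cv2
from scipy.spatial.transform import Rotation as R
def shot(n,f):
    c=manip.camera(n); cv2.imwrite('pics/'+f,c['img'][:,:,::-1]); return c
def camR(c):
    o=np.array(c['orientation'],float)
    return o if o.shape==(3,3) else R.from_euler('xyz',o).as_matrix()
def ray(c,xy,z):
    K=np.array(c['intrinsics']); d=camR(c)@np.linalg.inv(K)@[xy[0],xy[1],1]
    o=np.array(c['origin'],float); return o+d*(z-o[2])/d[2]
def proj(c,p):
    K=np.array(c['intrinsics']); q=K@camR(c).T@(np.array(p)-c['origin']); return q[:2]/q[2]
E
python3 - <<'E'
from h import *
print(manip.read_state())
for n in('scene','top','wrist'):
    c=shot(n,n+'0.png'); print(n,c['origin'],c['orientation'])
    for t,z in(('carriage_knob',72),('plunger_cap',115),('checker',0),('dropper',0),('lens',30)):
        for r in manip.tip_of(t,c)[:2]: print(t,r['xy'],r['score'],ray(c,r['xy'],z).round(1))
E
```

```text
pics
{'clock': 0.0, 'joints': array([-1.20659626e+00,  3.00511909e-01,  1.52158171e+00, -1.69266693e-05,
        1.32067023e+00, -6.65450553e-02]), 'qd': array([-0.00129009,  0.00051241, -0.00107815, -0.00059884,  0.00088519,
       -0.0017485 ]), 'effort': array([-6.27059180e-04, -5.31805551e+01, -3.52735162e+01,  7.08354707e-02,
        2.44275777e-02, -1.38765149e-04]), 'eef_pos': array([ 229.590137  , -499.53451563,  226.86365478]), 'eef_rot': array([-1.57196603e+00,  6.15214020e-05, -2.71084336e+00]), 'wrist_force': array([ 0.15134331,  0.79404984, -0.31532383]), 'moment': array([ 0.00970426, -0.03266292,  0.00385318]), 'finger_gap': 93.86543437361313}
scene [ 208.97206544 -738.96132183  879.28780014] [-2.24696457  0.019394   -0.4622645 ]
carriage_knob [219.4, 214.4] 0.65 [501.8 229.6  72. ]
plunger_cap [251.0, 176.4] 0.65 [626.4 295.2 115. ]
checker [253.5, 210.3] 0.83 [624.  286.8   0. ]
dropper [229.0, 184.9] 0.65 [608.4 440.5   0. ]
lens [235.3, 213.6] 0.54 [558.1 262.3  30. ]
lens [301.4, 209.1] 0.5 [732.7 193.   30. ]
top [ 574.53989594  136.42264589 1129.00738381] [-3.11969515  0.0069664  -1.56051693]
carriage_knob [231.3, 256.2] 0.84 [488.8 249.2  72. ]
plunger_cap [215.0, 206.1] 0.6 [618.  287.3 115. ]
checker [221.1, 204.8] 0.76 [626.8 287.3   0. ]
checker [229.5, 229.9] 0.39 [556.6 262.8   0. ]
dropper [179.9, 212.9] 0.49 [602.8 402.9   0. ]
lens [244.3, 157.0] 0.55 [757.1 221.4  30. ]
lens [215.0, 154.7] 0.51 [762.7 301.9  30. ]
wrist [ 290.90824159 -470.82639921  384.29672822] [ 2.90545665e+00 -1.37150863e-04 -1.13928490e+00]
```

View pics/scene0.png

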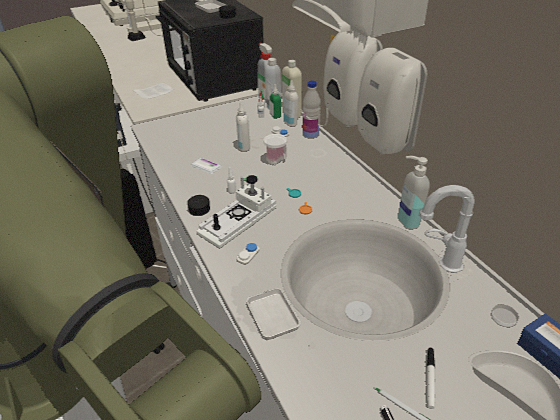

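View pics/top0.png

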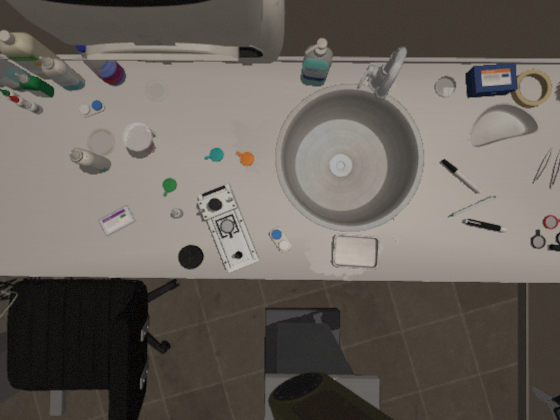

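The scene view shows the checker at about (237,213), with its knob at (216,222) and cap at (252,181). In the top view the device runs from (238,265) to (213,190). I'll zoom in to check the network's points.

```bash
python3 - <<'E'
import cv2
a=cv2.imread('pics/top0.png')[170:285,160:300]; b=cv2.imread('pics/scene0.png')[160:250,180:290]
cv2.imwrite('pics/ta.png',cv2.resize(a,(700,575),interpolation=2)); cv2.imwrite('pics/sb.png',cv2.resize(b,(660,540),interpolation=2))
E
```

```text
(no output)
```

View pics/ta.png

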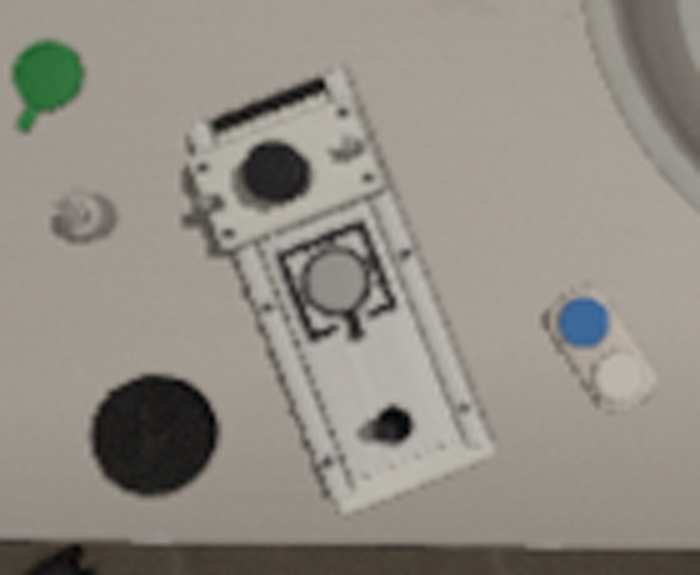

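View pics/sb.png

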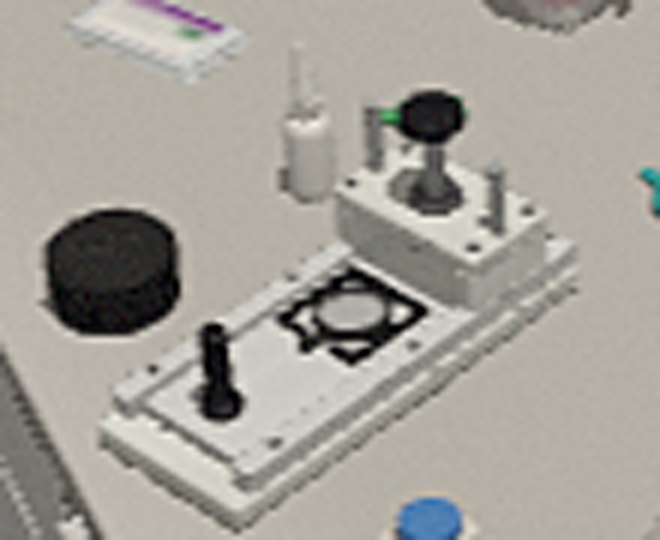

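```bash
python3 - <<'E'
from h import *
from scipy.optimize import least_squares
T=manip.camera('top');S=manip.camera('scene')
t=lambda a,b:(T,np.array([160+a/5-.4,170+b/5-.4])); s=lambda a,b:(S,np.array([180+a/6-.4,160+b/6-.4]))
obs=[((0,0,115),t(275,172)),((0,0,115),s(432,108)),((-145,0,72),s(213,328)),((0,40,100),s(375,110)),((0,-40,100),s(497,170)),
((-25,47,62),t(228,250)),((-25,-47,62),t(385,190)),((-25,47,62),s(337,190)),((-25,-47,62),s(470,262)),((29,-47,62),s(548,212))]
def W(p,q):
    c,sn=np.cos(p[2]),np.sin(p[2]); return np.array([p[0]+c*q[0]-sn*q[1],p[1]+sn*q[0]+c*q[1],q[2]])
f=lambda p:np.concatenate([proj(c,W(p,q))-u for q,(c,u) in obs])
r=least_squares(f,[620,287,.35],loss='soft_l1'); print(r.x,np.degrees(r.x[2])); print(r.fun.reshape(-1,2).round(1))
p=r.x
for q in((-145,0,72),(-145,0,33),(0,0,115)): print(q,W(p,q).round(1),(proj(T,W(p,q))-[160,170])*5, (proj(S,W(p,q))-[180,160])*6)
st=manip.read_state(); M=R.from_euler('xyz',st['eef_rot']).as_matrix(); print(M.round(3))
E
```

```text
[6.24583115e+02 2.87812847e+02 3.76697663e-01] 21.583186230986055
[[ 0.2 -0.5]
 [-0.1  0.3]
 [-0.6  0.4]
 [-0.3 -0.9]
 [-0.3 -0.2]
 [-0.6  0. ]
 [ 1.1 -0.6]
 [-1.  -0.5]
 [ 0.4  0.5]
 [ 0.5 -0. ]]
(-145, 0, 72) [489.7 234.5  72. ] [384.5415812  429.57500154] [207.25545835 328.18640827]
(-145, 0, 33) [489.7 234.5  33. ] [391.2607642  423.88229731] [215.89516017 394.66403202]
(0, 0, 115) [624.6 287.8 115. ] [274.1908434  167.49349395] [428.99808263 107.40882187]
[[-0.909  0.     0.418]
 [-0.418  0.    -0.909]
 [-0.    -1.    -0.   ]]
```

The fit puts the checker at (624.6, 287.8) with a yaw of 21.6°, and the residuals are about 0.5 px. Next I'll hover above the knob with the jaw axis along the checker's y.

```bash
python3 -m jog '[-54,0,-56,0,0,0, -90,0,-93,0,0,0, -126,0,-130,0,0,0, -162,0,-167,0,0,0, -198,0,-204,0,0,0, -226,0,-232,0,0,0, -254,0,-261,0,0,0, -282,0,-290,0,0,0, -310,0,-319,0,0,0, -330,0,-340,0,0,0]' 40 8
```

```text
clock: 1.83
eef_pos: [368.8, -105.0, 227.8]
eef_rot: [-1.57, 0.001, -2.711]
wrist_force: [0.5, -0.8, 0.1]
finger_gap: 40.2
```

```bash
python3 -m jog '[-30,0,-30,0,1,0, -60,10,-60,0,2,0, -90,20,-90,0,3,0, -120,30,-120,0,3,0, -150,40,-150,0,3,0, -180,50,-180,0,3,0, -190,57,-195,0,3,0, -190,57,-195,0,3,0, -190,57,-195,0,3,0, -190,57,-195,0,3,0]'
cat >> h.py <<'E'
def go(p,yaw,xy,z):
    """shift in tool axes from measured pose to reach checker-frame xy, world z"""
    st=manip.read_state(); M=R.from_euler('xyz',st['eef_rot']).as_matrix()
    c,s=np.cos(yaw),np.sin(yaw)
    w=np.array([p[0]+c*xy[0]-s*xy[1],p[1]+s*xy[0]+c*xy[1],z])
    ang=np.degrees(np.arctan2(M[1,2],M[0,2]))-(np.degrees(yaw)-90)
    print('shift',(M.T@(w-st['eef_pos'])).round(1),'turn y',ang.round(2),'t',st['clock'])
E
python3 - <<'E'
from h import *
go((624.6,287.8),.3767,(-145,0),58)
c=shot('wrist','w1.png')
for t,z in(('carriage_knob',72),('plunger_cap',115),('lens',30)):
    for r in manip.tip_of(t,c)[:2]: print(t,r['xy'],r['score'],ray(c,r['xy'],z).round(1))
p=(624.6,287.8);y=.3767
for q in((-145,0,72),(0,0,115),(0,40,100),(0,-40,100)): print(q,proj(c,(p[0]+np.cos(y)*q[0]-np.sin(y)*q[1],p[1]+np.sin(y)*q[0]+np.cos(y)*q[1],q[2])).round(1))
E
```

```text
clock: 2.67
eef_pos: [459.8, 149.1, 170.6]
eef_rot: [-1.571, -0.0, -2.763]
wrist_force: [0.4, 0.7, 0.6]
finger_gap: 40.1
shift [-59.4 112.6 -68.2] turn y 0.11 t 2.6667
carriage_knob [191.0, 142.0] 0.56 [489.6 235.8  72. ]
plunger_cap [78.9, 92.4] 0.47 [498.1 299.9 115. ]
lens [198.0, 46.2] 0.97 [562.1 265.   30. ]
(-145, 0, 72) [192.7 142.4]
(0, 0, 115) [ 155.7 -128. ]
(0, 40, 100) [  97.1 -108.2]
(0, -40, 100) [ 233.4 -107.8]
```

View pics/w1.png

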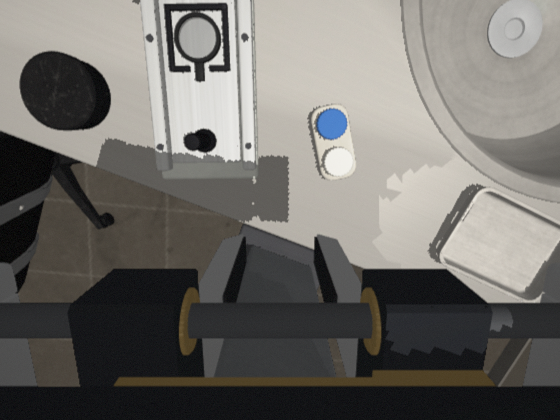

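In the wrist view the knob top is at (191,142), which matches the prediction to about 1 mm. I'll move over it and then descend.

```bash
python3 -m jog '[-20,15,-23,0,0,0, -40,30,-46,0,0,0, -59,45,-69,0,0,0, -59,50,-69,0,0,0, -59,50,-69,0,0,0, -59,50,-69,0,0,0]'
python3 - <<'E'
from h import *
go((624.6,288.4),.3767,(-145,0),58)
c=shot('wrist','w2.png')
for t,z in(('carriage_knob',72),('plunger_cap',115),('lens',30)):
    for r in manip.tip_of(t,c)[:2]: print(t,r['xy'],r['score'],ray(c,r['xy'],z).round(1))
p=(624.6,288.4);y=.3767
for q in((-145,0,72),(0,0,115),(0,40,100),(0,-40,100)): print(q,proj(c,(p[0]+np.cos(y)*q[0]-np.sin(y)*q[1],p[1]+np.sin(y)*q[0]+np.cos(y)*q[1],q[2])).round(1))
E
```

```text
clock: 3.37
eef_pos: [489.1, 234.7, 120.7]
eef_rot: [-1.571, -0.0, -2.764]
wrist_force: [0.7, -0.8, 0.1]
finger_gap: 40.1
shift [-0.7 62.7 -0.1] turn y 0.07 t 3.3667
carriage_knob [280.9, 235.5] 0.82 [489.2 234.5  72. ]
lens [276.7, 114.0] 0.76 [562.7 267.   30. ]
(-145, 0, 72) [280.4 234.5]
(0, 0, 115) [281.5 -53.4]
(0, 40, 100) [197.9 -36.1]
(0, -40, 100) [364.8 -35.7]
```

View pics/w2.png

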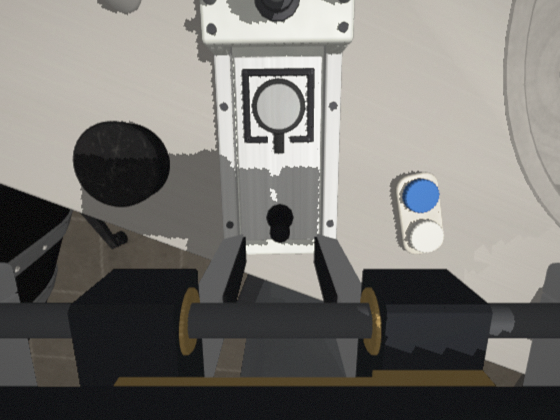

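The knob is centred between the jaws at (280,233). I'll descend and close on it.

```bash
python3 -m jog '[-1,15,0,0,0,0, -1,30,0,0,0,0, -1,45,0,0,0,0, -1,58,0,0,0,0, -1,62,0,0,0,0, -1,62,0,0,0,0, -1,62,0,0,0,0]' && python3 -m jog '[0,0,0,0,0,0, 0,0,0,0,0,0, 0,0,0,0,0,0, 0,0,0,0,0,0, 0,0,0,0,0,0, 0,0,0,0,0,0]' 8 8
```

```text
clock: 4.15
eef_pos: [490.5, 235.8, 59.3]
eef_rot: [-1.571, 0.001, -2.764]
wrist_force: [-0.2, 0.2, 0.3]
finger_gap: 40.4
clock: 4.65
eef_pos: [490.4, 235.5, 58.7]
eef_rot: [-1.57, 0.0, -2.763]
wrist_force: [0.9, -4.9, 2.4]
finger_gap: 13.6
```

```bash
python3 -m jog '[-5,0,0,0,0,0, -13,0,0,0,0,0, -21,0,0,0,0,0, -29,0,0,0,0,0, -37,0,0,0,0,0, -45,0,0,0,0,0, -51,0,0,0,0,0, -55,0,0,0,0,0, -57,0,0,0,0,0, -57,0,0,0,0,0]' && python3 -m jog '[-1,0,0,0,0,0, -2,0,0,0,0,0, -3,0,0,0,0,0, -4,0,0,0,0,0, -5,0,0,0,0,0, -5,0,0,0,0,0]'; python3 - <<'E'
from h import *
st=manip.read_state();M=R.from_euler('xyz',st['eef_rot']).as_matrix();print(M.T@st['wrist_force'])
c=shot('wrist','w3.png')
for t in('plunger_cap','carriage_knob'):print(t,[(r['xy'],r['score']) for r in manip.tip_of(t,c)])
E
```

```text
clock: 5.48
eef_pos: [544.1, 257.5, 58.7]
eef_rot: [-1.571, 0.001, -2.763]
wrist_force: [2.4, -2.3, 4.8]
finger_gap: 13.8
clock: 5.98
eef_pos: [547.1, 258.7, 58.2]
eef_rot: [-1.571, -0.003, -2.763]
wrist_force: [-6.5, -5.7, 7.4]
finger_gap: 13.6
[ 8.12556817 -7.40319214  2.91426482]
plunger_cap [([275.6, 76.8], 0.96)]
carriage_knob [([280.3, 280.1], 0.74)]
```

View pics/w3.png

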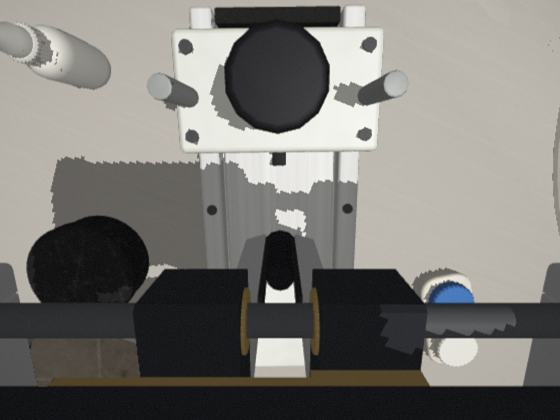

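The cap is at (278,77) and the posts are at (160,86) and (396,83). The knob has met a stop at about 61 mm of travel. A small extra push will confirm it.

```bash
python3 -m jog '[-1,0,0,0,0,0, -2,0,0,0,0,0, -2,0,0,0,0,0, -2,0,0,0,0,0]'; python3 - <<'E'
from h import *
st=manip.read_state();M=R.from_euler('xyz',st['eef_rot']).as_matrix();print(M.T@st['wrist_force'])
c=shot('wrist','w4.png')
r=manip.tip_of('plunger_cap',c)[0];print(r['xy'],ray(c,r['xy'],115))
m=manip.masks_of('plunger_cap',c)[0]['pixels'];ys,xs=np.nonzero(m);print(xs.min(),xs.max(),ys.min(),ys.max())
print(ray(c,(278,77),115),(ray(c,(160,86),100)+ray(c,(396,83),100))/2)
y=.3767;k=np.array(st['eef_pos'])[:2];print('from knob',k+85*np.array([np.cos(y),np.sin(y)]))
E
```

```text
clock: 6.47
eef_pos: [548.5, 259.2, 57.8]
eef_rot: [-1.571, -0.004, -2.763]
wrist_force: [-9.0, -5.5, 6.4]
finger_gap: 13.8
[10.39887291 -6.38599509  1.81768956]
[274.8, 81.3] [624.02500803 291.50341526 115.        ]
224 328 25 138
[625.45151588 291.07242106 115.        ] [625.32195881 291.1435585  100.        ]
from knob [627.57346152 290.50736567]
```

Force rises to 10 N with no further travel, so the carriage is home. I'll release, lift, and close the fingers to press with the tips.

```bash
python3 -m jog '[2,0,0,0,0,0, 2,0,0,0,0,0, 2,0,0,0,0,0, 2,0,0,0,0,0]' 40 && python3 -m jog '[2,-20,0,0,0,0, 2,-45,0,0,0,0, 2,-70,0,0,0,0, 2,-95,0,0,0,0, 2,-112,0,0,0,0, 2,-112,0,0,0,0, 2,-112,0,0,0,0, 2,-112,0,0,0,0]' 0 10; python3 - <<'E'
from h import *
c=shot('wrist','w5.png');T=manip.camera('top')
for cc in(c,T):
  for t,z in(('plunger_cap',115),('carriage_knob',72)):
    for r in manip.tip_of(t,cc)[:1]: print(t,r['xy'],ray(cc,r['xy'],z).round(1))
go((625,290),.3767,(0,0),140)
E
```

```text
clock: 6.95
eef_pos: [547.8, 259.0, 58.3]
eef_rot: [-1.571, 0.0, -2.763]
wrist_force: [0.9, 0.2, 0.6]
finger_gap: 37.4
clock: 7.62
eef_pos: [545.5, 257.9, 169.2]
eef_rot: [-1.571, -0.002, -2.763]
wrist_force: [-0.2, 0.6, -0.1]
finger_gap: 0.2
plunger_cap [274.2, 101.8] [623.6 293.4 115. ]
carriage_knob [281.9, 218.2] [544.8 256.3  72. ]
plunger_cap [215.4, 205.8] [618.8 286.3 115. ]
carriage_knob [227.0, 237.0] [539.  261.1  72. ]
shift [-85.5  29.7  -0.5] turn y 0.1 t 7.9167
```

View pics/w5.png

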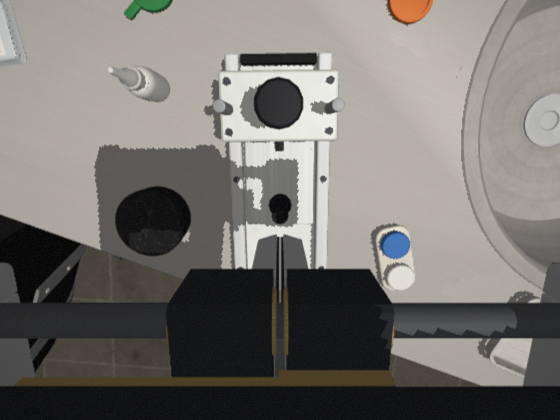

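The wrist view shows the knob top at (281,218) and the cap at (279,103). They are about 86 mm apart, against 85 expected when home. I'll move over the cap.

```bash
python3 -m jog '[-25,0,0,0,0,0, -50,5,0,0,0,0, -75,10,0,0,0,0, -85,20,-1,0,0,0, -85,25,-1,0,0,0, -85,25,-1,0,0,0, -85,25,-1,0,0,0]'; python3 - <<'E'
from h import *
c=shot('wrist','w6.png');shot('scene','s6.png')
m=cv2.imread('pics/s6.png')[140:230,200:310];cv2.imwrite('pics/s6z.png',cv2.resize(m,(660,540),interpolation=2))
for r in manip.tip_of('plunger_cap',c)[:1]: print(r['xy'],ray(c,r['xy'],115).round(1))
go((625,290),.3767,(0,0),137)
E
```

```text
clock: 8.5
eef_pos: [623.8, 290.1, 145.2]
eef_rot: [-1.571, -0.001, -2.763]
wrist_force: [-0.3, 0.0, 0.4]
finger_gap: 0.6
[276.9, 245.1] [622.8 292.2 115. ]
shift [-0.6  9.5  0.5] turn y 0.1 t 8.65
```

View pics/w6.png

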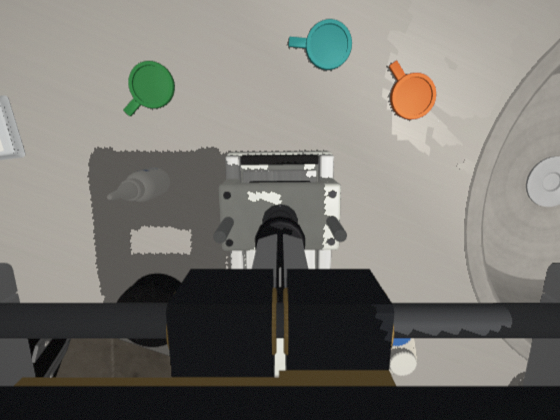

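View pics/s6z.png

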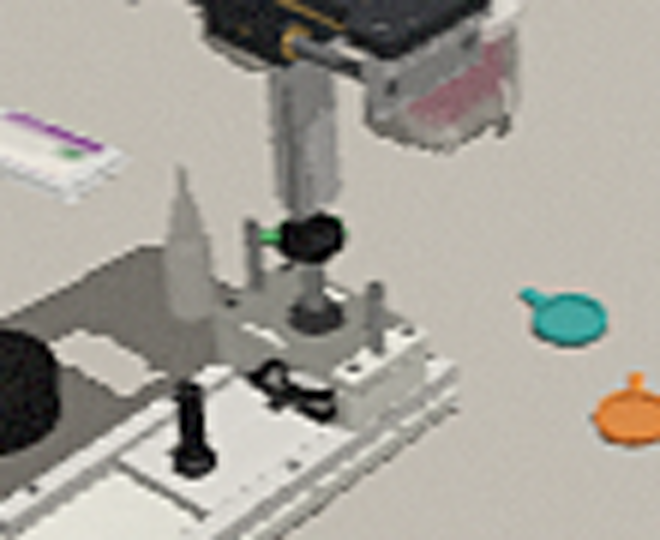

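The fingertips are over the cap. I'll step down to find contact.

```bash
python3 -m jog '[0,3,0,0,0,0, 0,5,0,0,0,0, 0,6,0,0,0,0, 0,6,0,0,0,0, 0,6,0,0,0,0]'; for i in 1; do python3 -m jog '[0,1,0,0,0,0, 0,1,0,0,0,0]'; done;  python3 -m jog '[0,1,0,0,0,0, 0,1,0,0,0,0]'; python3 -m jog '[0,1,0,0,0,0, 0,1,0,0,0,0]'; python3 -m jog '[0,1,0,0,0,0, 0,1,0,0,0,0]'
```

```text
clock: 9.07
eef_pos: [624.5, 290.3, 139.4]
eef_rot: [-1.571, -0.0, -2.763]
wrist_force: [-0.1, 0.6, 0.1]
finger_gap: 0.5
clock: 9.23
eef_pos: [624.5, 290.4, 138.3]
eef_rot: [-1.571, -0.0, -2.763]
wrist_force: [0.2, 0.1, 0.3]
finger_gap: 0.5
clock: 9.4
eef_pos: [624.6, 290.4, 137.4]
eef_rot: [-1.571, 0.0, -2.763]
wrist_force: [-0.5, -0.6, 0.8]
finger_gap: 0.1
clock: 9.57
eef_pos: [624.6, 290.4, 136.6]
eef_rot: [-1.571, 0.0, -2.763]
wrist_force: [-0.2, -0.7, 2.3]
finger_gap: 0.8
clock: 9.73
eef_pos: [624.5, 290.4, 135.5]
eef_rot: [-1.571, 0.0, -2.763]
wrist_force: [0.8, 0.6, 2.9]
finger_gap: 0.1
```

Contact came at z≈137, as expected. The target is TCP z = 122.

```bash
python3 -m jog '[0,2,0,0,0,0, 0,4,0,0,0,0, 0,6,0,0,0,0, 0,8,0,0,0,0, 0,9,0,0,0,0, 0,9,0,0,0,0, 0,9,0,0,0,0]'; python3 -m jog '[0,1,0,0,0,0, 0,2,0,0,0,0, 0,3,0,0,0,0, 0,3,0,0,0,0, 0,3,0,0,0,0]';  python3 -m jog '[0,0.5,0,0,0,0, 0,0.5,0,0,0,0, 0,0.5,0,0,0,0]'; python3 -c "
from h import *
for i in range(4):
  c=manip.camera('wrist'); s=manip.read_state(); print(s['eef_pos'].round(2),s['wrist_force'].round(2))"
```

```text
clock: 10.32
eef_pos: [624.6, 290.4, 126.7]
eef_rot: [-1.571, 0.0, -2.763]
wrist_force: [-0.5, -0.3, 7.0]
finger_gap: 0.3
clock: 10.73
eef_pos: [624.6, 290.4, 124.0]
eef_rot: [-1.571, 0.001, -2.763]
wrist_force: [-2.5, -1.0, 8.4]
finger_gap: 0.4
clock: 10.98
eef_pos: [624.6, 290.4, 123.6]
eef_rot: [-1.571, 0.001, -2.763]
wrist_force: [-1.6, -0.8, 8.7]
finger_gap: 0.5
[624.66 290.42 123.6 ] [-2.22 -1.66  8.93]
[624.65 290.43 123.6 ] [-1.73 -1.19  8.51]
[624.64 290.42 123.6 ] [-2.06 -0.37  8.19]
[624.65 290.42 123.59] [-1.53 -0.89  7.95]
```

```bash
python3 -m jog '[0,0.8,0,0,0,0, 0,1.6,0,0,0,0, 0,1.6,0,0,0,0, 0,1.6,0,0,0,0, 0,1.6,0,0,0,0]'; python3 -c "
from h import *
c=shot('scene','s8.png');m=c['img'][140:230,200:310,::-1];cv2.imwrite('pics/s8z.png',cv2.resize(m,(770,630),interpolation=2)[:600])
shot('wrist','w8.png')
for i in range(4):
  T=manip.camera('wrist'); s=manip.read_state(); print(s['eef_pos'].round(2),s['wrist_force'].round(2))
p=(624.9,290.2);y=.3767
print([((proj(c,q)-[200,140])*7).round(0) for q in((p[0],p[1],100),(p[0]-np.sin(y)*40,p[1]+np.cos(y)*40,100),(p[0]+np.sin(y)*40,p[1]-np.cos(y)*40,100))])
"
```

```text
clock: 11.6
eef_pos: [624.7, 290.5, 122.2]
eef_rot: [-1.571, 0.001, -2.763]
wrist_force: [-3.1, -1.0, 9.6]
finger_gap: -0.1
[624.66 290.44 122.16] [-2.86 -2.14 10.22]
[624.66 290.45 122.17] [-2.36 -0.78 10.41]
[624.67 290.42 122.15] [-3.7  -0.6  10.07]
[624.66 290.41 122.15] [-2.04 -1.79  9.88]
[array([361., 293.]), array([291., 256.]), array([433., 331.])]
```

View pics/s8z.png

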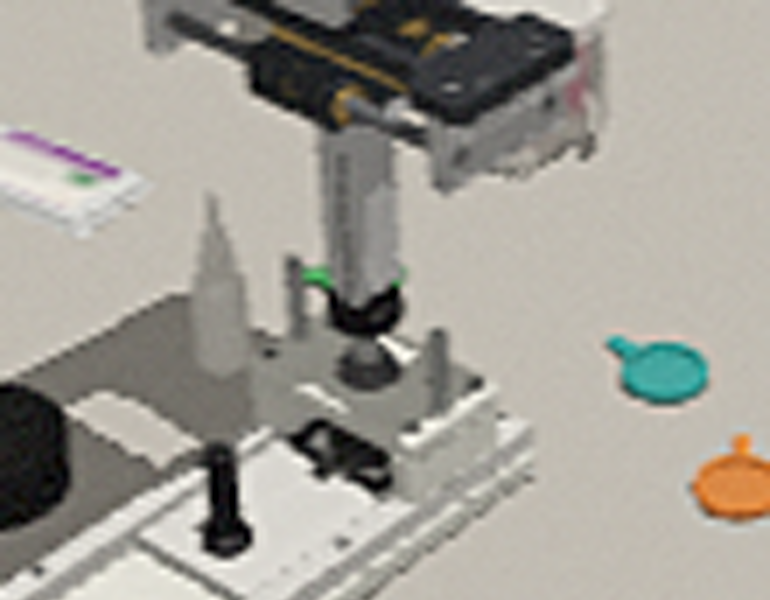

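View pics/w8.png

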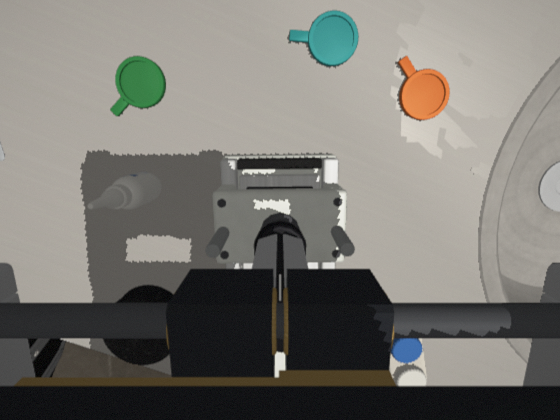

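The cap now sits between the post tops: they are at (292,258) and (437,332), with their midpoint at (364,295). TCP z is 122.15 (tips at 100.15) and the force is about 10 N. One last check of the carriage, then I'll sign off.

```bash
python3 -c "
from h import *
c=manip.camera('scene')
k=ray(c,(231.1,204.3),72);print(k, np.hypot(*(k[:2]-[624.9,290.2])))
s=manip.read_state();print(s['clock'],s['eef_pos'],s['wrist_force'])
print(manip.sign_off())"
```

```text
[546.31722098 255.81953302  72.        ] 85.77452808237739
11.95 [624.63758807 290.45243007 122.15841312] [-2.66036582 -1.84737016  9.60529954]
the job is handed in; nothing more can be done
None
```

I slid the carriage home by its knob, then pressed the plunger cap down about 15 mm with closed fingertips. I handed the job in at 12.0 s while still holding it down.

- **Carriage:** it met its stop at about 61 mm of measured travel, against 60 mm nominal. An extra push raised the force to about 10 N. At the end the knob stood about 86 mm from the plunger axis, against 85 mm when home, which is within the camera error.
- **Plunger:** contact came at TCP z ≈ 137 mm, where the resting cap should be. The final hold was steady at TCP z = 122.2 mm, so the fingertips were at about 100 mm, level with the posts. The force was 9.6–10.4 N, against about 10 N expected. In the scene picture the fingertips line up with the midpoint between the two post tops.
- **Disagreements:** while pressing there was a steady sideways force of about 2–3 N. Early on, the trained network put the cap and knob several mm off in the top view, and once reported a false cap in the wrist view. I used my own fit across the camera views instead.
- **Other things:** nothing else on the worktop was touched, as far as the pictures show.

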